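Turn a laptop drive over against the turning stop

ROBOT

A 6-joint arm with a two-finger parallel gripper is mounted at the origin on the work surface. World frame = base frame: x ahead of the robot, y to its left, z up, the work surface at z = 0. Lengths are in mm, angles in rad, forces in N, time in s.
With the tool pointing down it reaches from about 350 to 725 mm from the base axis. Payload 6 kg.
Tool frame: the origin (TCP) lies midway between the tips of the shut fingers; the grasp point (between the pads) lies 19 mm behind it; z points along the fingers, x is the direction in which the jaws open and shut, and the axes are right-handed (so a half turn about z gives the same grasp; the last joint's range is limited). The gripper opens to 85 mm and grips with 20 to 120 N. Pads are 22 mm wide; open, the fingers measure 114 mm over their backs; the gripper's body (76 mm by 85 mm) begins 54 mm behind the grasp point. The pads swing forward as they close: fully open they stand 13 mm farther back than shut.
Start: joints at [-0.875, 0.04, 0.085, 0, -1.615, -0.334], TCP at [212.382, -561.13, 231.261] pointing down, gripper open.
Joint ranges: [-2.56, 2.56], [-1.29, 2.01], [-1.08, 1.49], [-3.29, 1.98], [-2.81, -0.18], [-2.99, 2.99]. Speed limits (rad/s): [2.57, 2.57, 3.01, 3.14, 3.14, 3.14].

INTERFACE

Orientations are given as a 3x3 rotation matrix whose columns are the frame's x, y, z axes.
In Python, from plant import ctrl, vision gives the robot as it stands.
- The arm moves only by the tool apply_moves, never from a script. Its argument "targets" is a list that holds one entry, the list of rows, each a list of 7 numbers: the gripper's target within -1 to 1 (fully open at 1, half-way at 0, shut at -1), then the shift along the world's x, y, z in mm, then the turn, a rotation vector about the world's x, y, z in rad. A call has 1 to 5 rows; each row shifts and turns the pose as measured when the row begins; what a row does not reach is not made up. A row lasts 1/12 s, in which the tool goes at most 41.7 mm and 7.16 degrees, less where a joint would pass 70% of its speed; a pose out of reach is approached as far as the arm can. A call is refused whole if a number of a shift passes 41.7 or a number of a turn 0.125, either way. A call with a gripper value outside its range is refused whole. The fingers move at their own pace and stop on an object; the grip force is fixed at half the most. Time passes only in rows, so rows that do not move let the fingers close. It gives the time, the measured TCP pose, the force and the opening at its end, in the units of the state.
- ctrl.read_state(): the state, without advancing time (a new reading comes with each control period).
- vision.read_camera(name): name is "scene" or "top" or "wrist"; returns a dict with "pixels" (480x640x3 uint8, blue, green, red), "intrinsics" (3x3 intrinsics, pixels), "world_from_camera" (4x4, takes a point from camera to world coordinates). Camera axes: x right, y up, looking along -z (the intrinsics and any distortion apply to the point x, -y, -z); pixel columns grow to the right and rows downward; lengths in mm; the calibration is good to about 2 mm. A picture is of the moment at which its call begins. There is no depth.
- ctrl.sign_off(): hands the job in, once; it reports no verdict.
The state is a dict: "t": time; "qpos": joint angles; "dq": joint speeds; "tau": joint torques, N m; "tool_pos": TCP position; "eef_rot": TCP orientation; "ft_force": force on the tool from outside, world axes, zero at the start; "torque": the same for the moment, N m; "opening": finger opening in mm.
Only numpy, scipy, OpenCV 4.12 (cv2) and the standard library are available. Lean on these libraries where they do the work, as an engineer would, in place of code of your own. Each camera call takes 0.05 s, during which the arm holds its last target.

TASK

Turn the bare laptop drive over so that its green circuit-board side faces up, without picking it up: push it across the mat against the low white turning stop until it stands up leaning on the stop, then push its raised top edge back from behind so that it drops over towards the robot's side and comes to rest flat on the mat in front of the stop, near its middle. Leave the jar, the tape roll and the tin where they are.

Things in the scene. Friction and masses are not known exactly. Their poses are not given: they have to be found in the camera images.
- drive: bare laptop drive: flat slab 70 (its x) by 100 (y) by 10 mm (z), about 0.1 kg. Grey metal cover with small pale label on +z, green circuit board on -z. Origin: centre of the green face. Starts flat, metal side up, 85 to 130 mm before the stop, a 100 mm side roughly facing it; stands 70 mm high on edge
- drive_edge_a (a point): middle of the drive's long side at its own +x (35 mm from the centre), half-way through the thickness; at the start this is the side nearer the stop
- drive_edge_b (a point): middle of the drive's long side at its own -x, half-way through the thickness; at the start this is the side nearer the robot
- stop: turning stop: fixed low bar of slippery white plastic, 170 mm long (its y), steel cheeks on its ends. Its front face looks to its own -x (to the robot) and leans back, 60 degrees from the mat, from the foot line (x = 0, z = 0) to the top edge (x = 21, z = 36 mm); back at x = 30 mm, mat clear behind. Origin: middle of the foot line, at mat height
- jar: bystander: small clear jar with red cap, 42 mm across, 45 mm tall, standing loose beside the stop; origin at its underside
- tape: bystander: yellow roll of tape lying flat, 56 mm across, 19 mm high; origin at its underside
- tin: bystander: open round steel tin, 52 mm across, 28 mm tall; origin at its underside
- stop_top (a point): middle of the stop's top edge. Pushed along the stop's +x, the drive's front edge climbs the slippery face (a steady 2 to 6 N) and slides out over this edge until the rear edge is at the foot line; it then leans at 55 to 60 degrees and stays so when let go, its upper edge 55 to 70 mm high and up to 40 mm past the foot line
There are look-alikes about, which are no part of the job. What is shaped like the drive but purple or turquoise is not meant.

How it is judged (in metres and radians):
On the way:
1. the drive stands tipped up, steeper than 50 degrees, leaning on the stop (angle between drive's own z axis and vertical between 0.87 and 1.6 rad and contact force between drive and stop above 0.02 N and x of drive_edge_a in the frame of stop above -0.005 m), for 0.2 s.
At the end, for the whole second after the job is handed in: The drive lies flat on the mat (within about 6 degrees, both long sides down) green side up and at rest, in front of the stop: its centre 20 to 150 mm before the foot line and within 80 mm of the stop's middle (angle between drive's own z axis and vertical above 3.04 rad and height (world z) of each of drive_edge_a, drive_edge_b below 0.009 m and x of drive in the frame of stop between -0.15 and -0.02 m and y of drive in the frame of stop between -0.08 and 0.08 m and linear speed of drive below 0.02 m/s and angular speed of drive below 0.2 rad/s); the robot touches nothing.
It fails at once if the drive is lifted: both of its long sides more than 22 mm above the mat (centre of the thickness) (height (world z) of each of drive_edge_a, drive_edge_b above 0.022 m).
It fails at once if the jar is moved by more than 20 mm (distance of jar from where it was at the start of the episode above 0.02 m).
It fails at once if the tape roll is moved by more than 20 mm (distance of tape from where it was at the start of the episode above 0.02 m).
It fails at once if the tin is moved by more than 20 mm (distance of tin from where it was at the start of the episode above 0.02 m).
It also fails if it takes over 54 s, if anything falls off the work surface, if the arm or the gripper's body presses on something with over 40 N, if the wrist force passes 120 N, or if a joint passes its speed limit or range.

## Working session

There is one attempt and no reset: what is moved stays moved. The work goes in short steps, Python scripts to look and compute and a tool call to move; the robot and the scene stay as the last step left them, time stands still between calls to the robot, and variables do not carry over. Pictures are saved under pics/ and viewed, and the job is handed in when it is done.

Besides the shell and the picture viewer there is one more tool, called after "Request:" in YAML: its name, and indented under it one key for each argument. apply_moves: Moves the arm, as the interface text tells. Its arguments: {"type":"object","properties":{"targets":{"type":"array"}},"required":["targets"]}

```bash
mkdir -p pics; ls
python3 - <<'E'
from plant import ctrl, vision
import cv2
for n in ("scene","top"):
    r=vision.read_camera(n); cv2.imwrite(f"pics/{n}0.png",r["pixels"]); print(n,r["intrinsics"],r["world_from_camera"].round(3) if hasattr(r["world_from_camera"],'round') else r["world_from_camera"])
s=ctrl.read_state(); print(s)
E
```

```text
pics
scene [[595.46088973   0.         324.36055891]
 [  0.         595.46088973 240.17908948]
 [  0.           0.           1.        ]] [[ 3.330000e-01 -6.390000e-01  6.940000e-01  1.411122e+03]
 [ 9.430000e-01  2.200000e-01 -2.500000e-01 -2.467080e+02]
 [ 7.000000e-03  7.370000e-01  6.760000e-01  8.867360e+02]
 [ 0.000000e+00  0.000000e+00  0.000000e+00  1.000000e+00]]
top [[564.89358863   0.         314.46328612]
 [  0.         564.89358863 241.01254871]
 [  0.           0.           1.        ]] [[-1.300000e-02  9.890000e-01 -1.500000e-01  3.977010e+02]
 [-1.000000e+00 -1.500000e-02 -8.000000e-03  4.387300e+01]
 [-1.000000e-02  1.500000e-01  9.890000e-01  1.057284e+03]
 [ 0.000000e+00  0.000000e+00  0.000000e+00  1.000000e+00]]
{'t': 0.1, 'qpos': array([-8.75314071e-01,  4.07586176e-02,  8.38995994e-02, -4.27291848e-04,
       -1.61546591e+00, -3.33693772e-01]), 'dq': array([-0.0006325 ,  0.00014918,  0.00297841,  0.00329152,  0.00079605,
       -0.00109479]), 'tau': array([-4.62419906e-03, -3.69342113e+01,  3.48283195e+01,  6.95180520e+00,
       -4.51263506e-03,  1.75220282e-05]), 'tool_pos': array([ 212.339482  , -560.86030748,  230.36498736]), 'eef_rot': array([[-3.53964530e-01,  9.35258620e-01, -6.51738192e-04],
       [ 9.35257506e-01,  3.53965116e-01,  1.44709459e-03],
       [ 1.58410028e-03, -9.73228799e-05, -9.99998741e-01]]), 'ft_force': array([ 0.30733048,  0.39866399, -0.02195415]), 'torque': array([ 0.02980285, -0.02930842,  0.02473249]), 'opening': 85.33389815745481}
```

View pics/scene0.png

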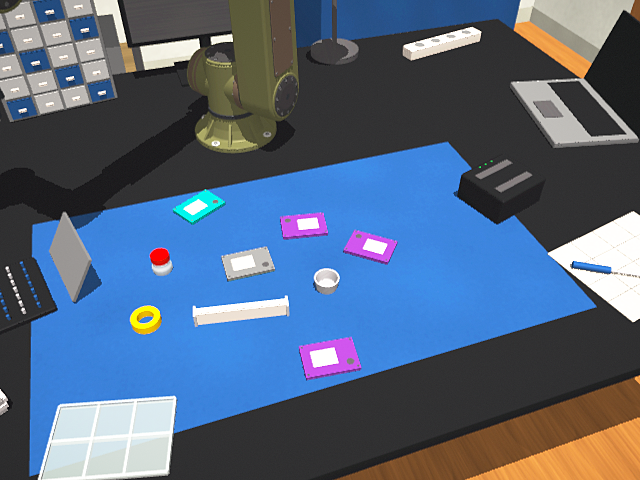

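View pics/top0.png

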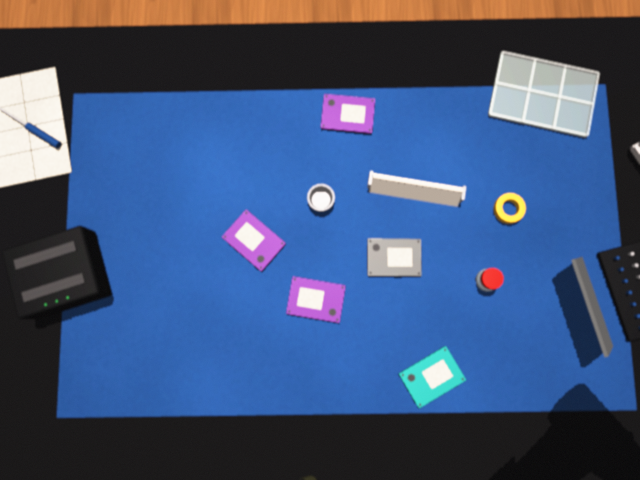

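Candidates in top view: grey slab (394,257), purple (348,114), (254,240), (316,300), turquoise (433,377). The grey one with the label is the drive; jar (489,279), tape (510,208), tin (321,198), stop (417,190). I'll take close crops and measure next.

```bash
cat > h.py <<'E'
import numpy as np, cv2
from plant import ctrl, vision
def ray(r,uv,z):
    K=np.array(r["intrinsics"]);T=np.array(r["world_from_camera"])
    d=np.linalg.inv(K)@np.array([uv[0],uv[1],1.]); d=T[:3,:3]@np.array([d[0],-d[1],-d[2]])
    o=T[:3,3]; return o+d*(z-o[2])/d[2]
def proj(r,p):
    K=np.array(r["intrinsics"]);T=np.array(r["world_from_camera"])
    c=T[:3,:3].T@(np.asarray(p,float)-T[:3,3]); q=K@np.array([c[0],-c[1],-c[2]]); return q[:2]/q[2]
E
python3 - <<'E'
from h import *
for n,box in (("top",(350,155,530,300)),("scene",(120,200,360,350))):
    r=vision.read_camera(n); im=r["pixels"]; x0,y0,x1,y1=box
    cv2.imwrite(f"pics/crop_{n}.png",cv2.resize(im[y0:y1,x0:x1],None,fx=3.3 if n=='scene' else 4,fy=3.3 if n=='scene' else 4,interpolation=cv2.INTER_CUBIC))
    hsv=cv2.cvtColor(im,cv2.COLOR_BGR2HSV)
    m=np.uint8((hsv[...,1]<70)&(hsv[...,2]>70))*255
    cs,_=cv2.findContours(m,cv2.RETR_EXTERNAL,cv2.CHAIN_APPROX_NONE)
    for c in cs:
        a=cv2.contourArea(c); b=cv2.minAreaRect(c)
        if a>150 and x0-60<b[0][0]<x1 and y0<b[0][1]<y1:
            bp=cv2.boxPoints(b); print(n,a,np.round(b[0]),[list(np.round(p,1)) for p in bp])
            for z in (0,10,36): print(z,[list(ray(r,p,z)[:2].round(1)) for p in bp])
E
```

```text
top 465.0 [310. 298.] [[np.float32(295.9), np.float32(305.6)], [np.float32(299.1), np.float32(286.2)], [np.float32(324.4), np.float32(290.4)], [np.float32(321.2), np.float32(309.9)]]
0 [[np.float64(437.0), np.float64(89.0)], [np.float64(473.1), np.float64(82.6)], [np.float64(464.6), np.float64(35.4)], [np.float64(428.6), np.float64(42.0)]]
10 [[np.float64(436.6), np.float64(88.5)], [np.float64(472.4), np.float64(82.2)], [np.float64(463.9), np.float64(35.5)], [np.float64(428.3), np.float64(42.0)]]
36 [[np.float64(435.6), np.float64(87.4)], [np.float64(470.5), np.float64(81.3)], [np.float64(462.3), np.float64(35.7)], [np.float64(427.5), np.float64(42.1)]]
top 1936.5 [394. 257.] [[np.float32(367.0), np.float32(238.0)], [np.float32(420.0), np.float32(238.0)], [np.float32(420.0), np.float32(276.0)], [np.float32(367.0), np.float32(276.0)]]
0 [[np.float64(562.5), np.float64(-46.7)], [np.float64(561.0), np.float64(-146.8)], [np.float64(489.0), np.float64(-143.9)], [np.float64(490.4), np.float64(-44.8)]]
10 [[np.float64(560.9), np.float64(-45.9)], [np.float64(559.4), np.float64(-145.0)], [np.
[... 5639 characters left out ...]
64(-439.6)]]
scene 171.0 [195. 207.] [[np.float32(183.2), np.float32(207.6)], [np.float32(201.8), np.float32(196.7)], [np.float32(207.1), np.float32(205.9)], [np.float32(188.5), np.float32(216.8)]]
0 [[np.float64(286.9), np.float64(-193.4)], [np.float64(260.6), np.float64(-144.7)], [np.float64(299.1), np.float64(-139.4)], [np.float64(324.2), np.float64(-187.4)]]
10 [[np.float64(299.6), np.float64(-194.0)], [np.float64(273.5), np.float64(-145.8)], [np.float64(311.6), np.float64(-140.6)], [np.float64(336.4), np.float64(-188.0)]]
36 [[np.float64(332.6), np.float64(-195.6)], [np.float64(307.3), np.float64(-148.8)], [np.float64(344.2), np.float64(-143.7)], [np.float64(368.3), np.float64(-189.8)]]
```

View pics/crop_top.png

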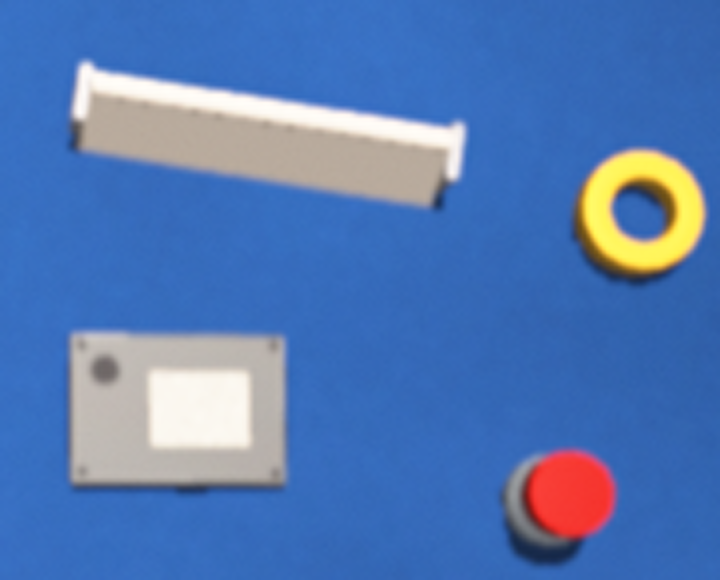

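View pics/crop_scene.png

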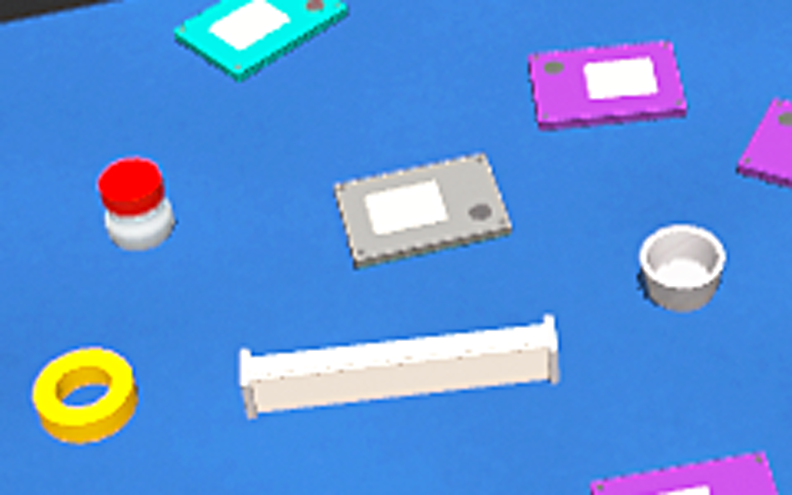

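The crops confirm the grey slab with the label (top 394,257) as the drive. It sits at about (524,-94), yaw about -1°, measuring ~99x71 mm, which matches. The stop's foot line runs from pixel (370,192) to (459,207), giving an origin near (635,-140), yaw about -10.5° and length ~172. In the stop frame the drive is at about (-117, +24). I'll go behind the drive with half-open fingers, squared to the stop.

Request:
apply_moves:
  targets:
    - [[0,17.5,34,0,0,0,-0.04],[0,17.5,34,0,0,0,-0.04],[0,17.5,34,0,0,0,-0.04],[0,17.5,34,0,0,0,-0.04],[0,17.5,34,0,0,0,-0.04]]

```text
t: 0.62
tool_pos: [297.5, -388.8, 224.9]
eef_rot: [[-0.142, 0.99, -0.007], [0.99, 0.142, 0.008], [0.009, -0.006, -1.0]]
ft_force: [1.6, 0.6, 0.4]
opening: 42.4
```

Request:
apply_moves:
  targets:
    - [[0,17.5,34,0,0,0,-0.04],[0,17.5,34,0,0,0,-0.04],[0,17.5,34,0,0,0,-0.04],[0,17.5,34,0,0,0,-0.04],[0,17.5,34,0,0,0,-0.04]]

```text
t: 1.03
tool_pos: [386.3, -209.9, 224.5]
eef_rot: [[0.07, 0.998, -0.003], [0.998, -0.07, 0.01], [0.01, -0.004, -1.0]]
ft_force: [1.7, -1.1, 0.1]
opening: 42.5
```

Request:
apply_moves:
  targets:
    - [[0,18,33,0,0,0,-0.028],[0,18,33,0,0,0,-0.028],[0,18,33,-20,0,0,-0.028],[0,16,29,-30,0,0,-0.028],[0,0,0,-40,0,0,0]]

```text
t: 1.45
tool_pos: [461.4, -73.7, 144.6]
eef_rot: [[0.182, 0.983, 0.018], [0.983, -0.183, 0.012], [0.015, 0.016, -1.0]]
ft_force: [0.3, -0.4, -0.8]
opening: 42.5
```

Request:
apply_moves:
  targets:
    - [[0,0,0,-40,0,0,0],[0,0,0,-30,0,0,0],[0,0,0,0,0,0,0]]

```text
t: 1.7
tool_pos: [457.6, -70.4, 64.0]
eef_rot: [[0.178, 0.984, 0.008], [0.984, -0.178, 0.013], [0.014, 0.006, -1.0]]
ft_force: [-1.6, 0.1, -0.7]
opening: 42.8
```

Run:
```python
from h import *
for n,b in (("top",(300,140,540,320)),("wrist",None)):
    r=vision.read_camera(n); im=r["pixels"]
    if b: im=cv2.resize(im[b[1]:b[3],b[0]:b[2]],None,fx=3.3,fy=3.3)
    cv2.imwrite(f"pics/{n}1.png",im)
s=ctrl.read_state();print(s['tool_pos'],s['eef_rot'],s['ft_force'],s['opening'])
# stop foot from top view frame pixels
r=vision.read_camera("top")
for p in ((370,192),(459.5,207)): print(ray(r,p,0))
```

```text
[460.84310278 -71.10612389  70.61043142] [[ 0.17767049  0.98395491  0.0163072 ]
 [ 0.98398128 -0.17787282  0.01192066]
 [ 0.01463     0.01392803 -0.99979597]] [ 1.32779477 -0.65428399  0.58088577] 42.90442600744665
[651.58705849 -54.88537644   0.        ]
[ 619.63476312 -224.41110186    0.        ]
```

View pics/top1.png

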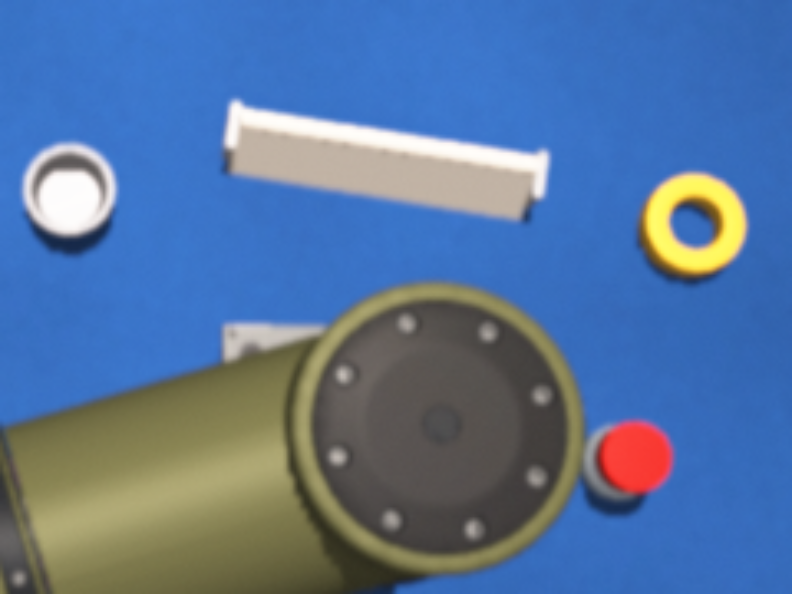

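View pics/wrist1.png

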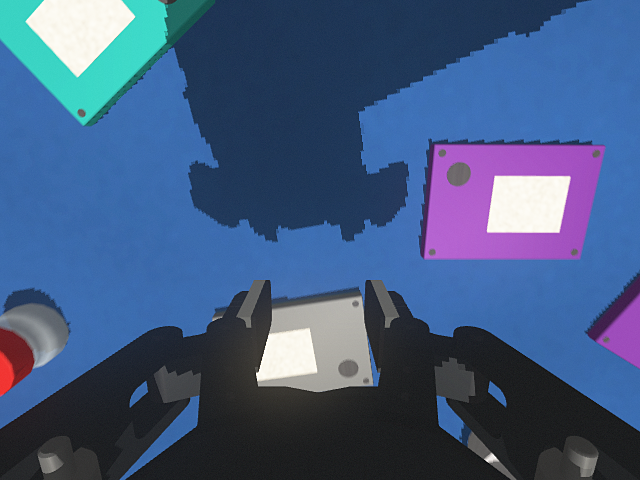

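The wrist view shows the drive's near edge (row ~290) between the fingers (265-375, row 285). The top view shows clear space around the hand, with the stop and bystanders untouched. I'll back off slightly and lower.

Request:
apply_moves:
  targets:
    - [[0,-8,-8,0,0,0,0],[0,-2,-4,-25,0,0,0],[0,0,0,-25,0,0,0],[0,0,0,0,0,0,0],[0,0,0,0,0,0,0]]

```text
t: 2.27
tool_pos: [459.1, -85.6, 37.2]
eef_rot: [[0.178, 0.983, 0.043], [0.984, -0.179, 0.013], [0.02, 0.04, -0.999]]
ft_force: [0.3, 0.1, 1.5]
opening: 42.6
```

Run:
```python
from h import *
for n,b in (("scene",(120,150,400,350)),("wrist",None)):
    r=vision.read_camera(n); im=r["pixels"]
    if b: im=cv2.resize(im[b[1]:b[3],b[0]:b[2]],None,fx=2.85,fy=2.85)
    cv2.imwrite(f"pics/{n}2.png",im)
s=ctrl.read_state();print(s['tool_pos'],s['ft_force'],s['opening'])
```

```text
[459.21468561 -85.24223294  37.1758948 ] [-1.00303115 -0.54093773  0.12561941] 43.11962462860465
```

View pics/scene2.png

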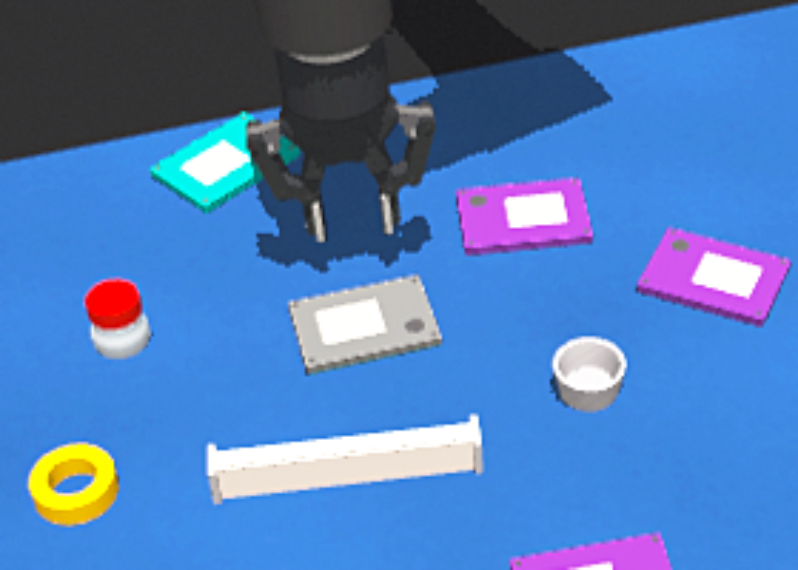

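View pics/wrist2.png

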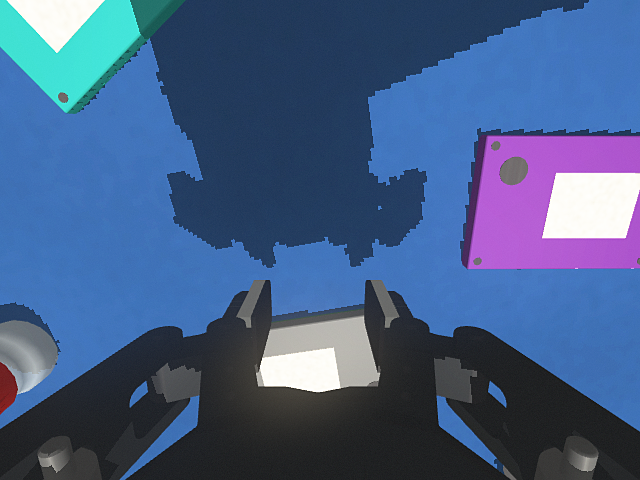

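The fingers are clearly behind the drive (gap ~20 mm) but tilted 0.04 rad, so I'll correct that while lowering.

Request:
apply_moves:
  targets:
    - [[0,-3,0,-12,-0.01,0.03,0],[0,-3,0,-12,-0.01,0.03,0],[0,-2,0,-6,0,0.02,0],[0,0,0,0,0,0.01,0]]

```text
t: 2.7
tool_pos: [455.1, -85.2, 14.8]
eef_rot: [[0.178, 0.983, -0.038], [0.984, -0.178, -0.006], [-0.013, -0.036, -0.999]]
ft_force: [0.3, 0.1, -0.3]
opening: 42.8
```

Request:
apply_moves:
  targets:
    - [[0,0,0,-5,0.005,-0.03,0],[0,0,0,-2,0,0,0],[0,0,0,0,0,0,0],[0,0,0,0,0,0,0]]

```text
t: 3.03
tool_pos: [457.9, -85.1, 11.9]
eef_rot: [[0.178, 0.984, -0.004], [0.984, -0.178, -0.001], [-0.002, -0.004, -1.0]]
ft_force: [-0.7, -1.3, -0.0]
opening: 42.5
```

Request:
apply_moves:
  targets:
    - [[0,0,0,-5,0,0,0],[0,0,0,-3,0,0,0],[0,0,0,-2,0,0,0]]

```text
t: 3.28
tool_pos: [459.3, -85.0, 3.3]
eef_rot: [[0.177, 0.984, -0.001], [0.984, -0.177, -0.001], [-0.001, -0.001, -1.0]]
ft_force: [0.1, 0.6, 0.3]
opening: 42.8
```

Request:
apply_moves:
  targets:
    - [[0,0,0,-3,0,0,0],[0,0,0,0,0,0,0]]

```text
t: 3.45
tool_pos: [459.0, -85.1, -0.7]
eef_rot: [[0.178, 0.984, -0.003], [0.984, -0.178, -0.001], [-0.001, -0.002, -1.0]]
ft_force: [0.5, -0.2, 0.1]
opening: 42.8
```

Request:
apply_moves:
  targets:
    - [[0,0,0,-2,0,0,0],[0,0,0,0,0,0,0]]

```text
t: 3.62
tool_pos: [459.7, -85.1, -1.4]
eef_rot: [[0.177, 0.984, -0.002], [0.984, -0.177, -0.002], [-0.002, -0.001, -1.0]]
ft_force: [0.5, -0.4, 0.7]
opening: 43.1
```

Request:
apply_moves:
  targets:
    - [[0,0,0,-2,0,0,0],[0,0,0,0,0,0,0]]

```text
t: 3.78
tool_pos: [460.3, -85.1, -1.2]
eef_rot: [[0.176, 0.984, -0.0], [0.984, -0.176, -0.002], [-0.002, -0.0, -1.0]]
ft_force: [-0.2, 0.4, -0.3]
opening: 42.6
```

Request:
apply_moves:
  targets:
    - [[0,0,0,-4,0,0,0],[0,0,0,-3,0,0,0]]

```text
t: 3.95
tool_pos: [461.1, -85.2, -1.9]
eef_rot: [[0.174, 0.985, -0.0], [0.985, -0.174, -0.004], [-0.004, 0.001, -1.0]]
ft_force: [-17.7, 6.2, 27.1]
opening: 43.0
```

Contact with the mat is at TCP z of about -1.7. I'll lift ~3 mm and start pushing along the stop's +x.

Request:
apply_moves:
  targets:
    - [[0,-2,0,4,0,0,0],[0,0,0,0,0,0,0],[0,0,0,0,0,0,0]]

```text
t: 4.2
tool_pos: [459.6, -84.8, 3.1]
eef_rot: [[0.173, 0.985, 0.002], [0.985, -0.173, -0.004], [-0.003, 0.002, -1.0]]
ft_force: [0.3, -0.4, -0.4]
opening: 42.8
```

Request:
apply_moves:
  targets:
    - [[0,10,-2,0,0,0,0],[0,10,-2,0,0,0,0],[0,10,-2,0,0,0,0]]

```text
t: 4.45
tool_pos: [488.8, -90.7, 0.9]
eef_rot: [[0.173, 0.985, 0.0], [0.985, -0.173, -0.003], [-0.003, 0.001, -1.0]]
ft_force: [-0.7, 0.2, 0.2]
opening: 42.6
```

Request:
apply_moves:
  targets:
    - [[0,10,-2,0,0,0,-0.012],[0,10,-2,0,0,0,0],[0,10,-2,0.5,0,0,0],[0,10,-2,0,0,0,0]]

```text
t: 4.78
tool_pos: [527.4, -99.8, -1.7]
eef_rot: [[0.185, 0.983, -0.009], [0.983, -0.185, -0.004], [-0.005, -0.008, -1.0]]
ft_force: [-13.8, 3.7, 18.5]
opening: 42.7
```

Run:
```python
from h import *
for n,b in (("scene",(120,150,400,350)),):
    r=vision.read_camera(n); im=r["pixels"]
    if b: im=cv2.resize(im[b[1]:b[3],b[0]:b[2]],None,fx=2.85,fy=2.85)
    cv2.imwrite(f"pics/{n}3.png",im)
s=ctrl.read_state();print(s['tool_pos'],s['ft_force'],s['opening'])
```

```text
[ 528.88084632 -100.04170827   -1.62754312] [-2.95037528  0.00569589  4.30343088] 42.97282468391416
```

View pics/scene3.png

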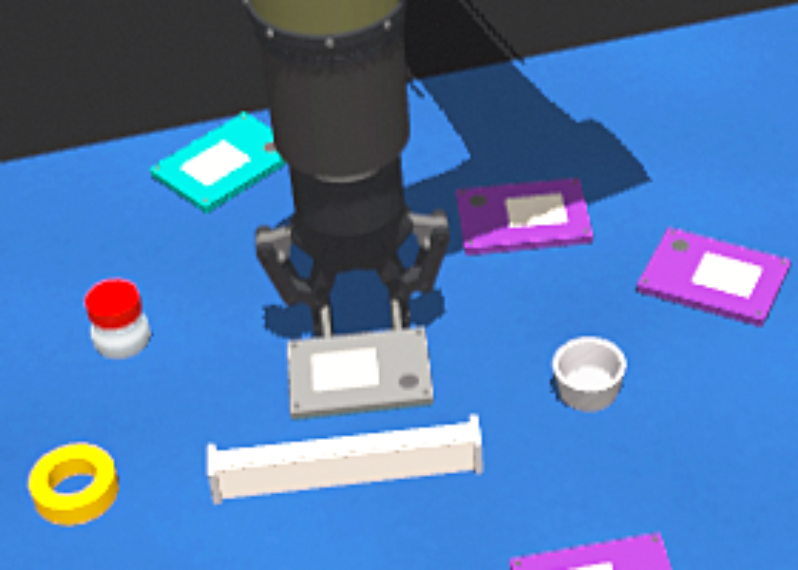

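The scene picture shows the drive (crop 360,370) nearly parallel to the stop and between its cheeks. The tips drifted down to the mat, so I'll raise a little and carry on.

Request:
apply_moves:
  targets:
    - [[0,0,0,4,0,0.005,0],[0,8,-1.5,1,0,0,0],[0,8,-1.5,0.7,0,0,0]]

```text
t: 5.08
tool_pos: [544.5, -103.5, 2.0]
eef_rot: [[0.186, 0.982, -0.016], [0.983, -0.186, -0.004], [-0.007, -0.015, -1.0]]
ft_force: [-0.2, -0.5, -1.0]
opening: 42.8
```

Request:
apply_moves:
  targets:
    - [[0,8,-1.5,0.7,0,0,0],[0,8,-1.5,0.7,0,0,0]]

```text
t: 5.25
tool_pos: [561.4, -106.8, 2.3]
eef_rot: [[0.186, 0.982, -0.018], [0.983, -0.186, -0.004], [-0.008, -0.017, -1.0]]
ft_force: [-1.7, 0.5, 0.6]
opening: 42.4
```

Request:
apply_moves:
  targets:
    - [[0,6,-1.1,0.3,0,-0.005,0],[0,6,-1.1,0.3,0,-0.005,0],[0,6,-1.1,0.3,0,0,0]]

```text
t: 5.5
tool_pos: [581.1, -110.6, 1.7]
eef_rot: [[0.186, 0.982, -0.01], [0.982, -0.186, -0.004], [-0.006, -0.009, -1.0]]
ft_force: [-0.2, -1.0, -0.1]
opening: 42.7
```

Run:
```python
from h import *
for n,b in (("scene",(120,150,400,350)),):
    r=vision.read_camera(n); im=r["pixels"]
    if b: im=cv2.resize(im[b[1]:b[3],b[0]:b[2]],None,fx=2.85,fy=2.85)
    cv2.imwrite(f"pics/{n}4.png",im)
s=ctrl.read_state();print(s['tool_pos'],s['ft_force'],s['opening'])
```

```text
[ 581.98120075 -110.74775139    1.83129242] [-0.33030927 -0.29597713  0.44951725] 42.80106471072398
```

View pics/scene4.png

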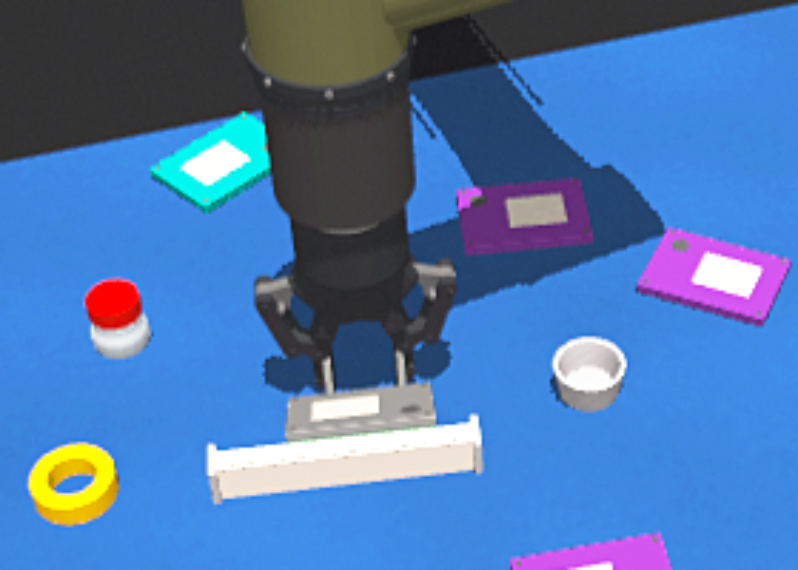

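The front edge is climbing the face, square to the stop. Continuing.

Request:
apply_moves:
  targets:
    - [[0,6,-1.1,0.3,0,0,0],[0,6,-1.1,0.3,0,0,0],[0,6,-1.1,0.3,0,0,0]]

```text
t: 5.8
tool_pos: [601.3, -114.3, 2.8]
eef_rot: [[0.186, 0.983, -0.009], [0.983, -0.186, -0.004], [-0.006, -0.008, -1.0]]
ft_force: [0.4, -0.3, 0.3]
opening: 42.4
```

Request:
apply_moves:
  targets:
    - [[0,5,-1,0.3,0,0,0],[0,4,-0.8,0.3,0,0,0]]

```text
t: 5.97
tool_pos: [611.7, -116.3, 3.6]
eef_rot: [[0.186, 0.983, -0.008], [0.983, -0.186, -0.005], [-0.006, -0.007, -1.0]]
ft_force: [-1.2, -0.1, -1.0]
opening: 42.4
```

Run:
```python
from h import *
for n,b in (("scene",(120,150,400,350)),):
    r=vision.read_camera(n); im=r["pixels"]
    if b: im=cv2.resize(im[b[1]:b[3],b[0]:b[2]],None,fx=2.85,fy=2.85)
    cv2.imwrite(f"pics/{n}5.png",im)
s=ctrl.read_state();print(s['tool_pos'],s['ft_force'],s['opening'])
```

```text
[ 612.31270328 -116.40715134    3.75561526] [ 0.29520308  0.00817144 -0.13684316] 42.682144656160375
```

View pics/scene5.png

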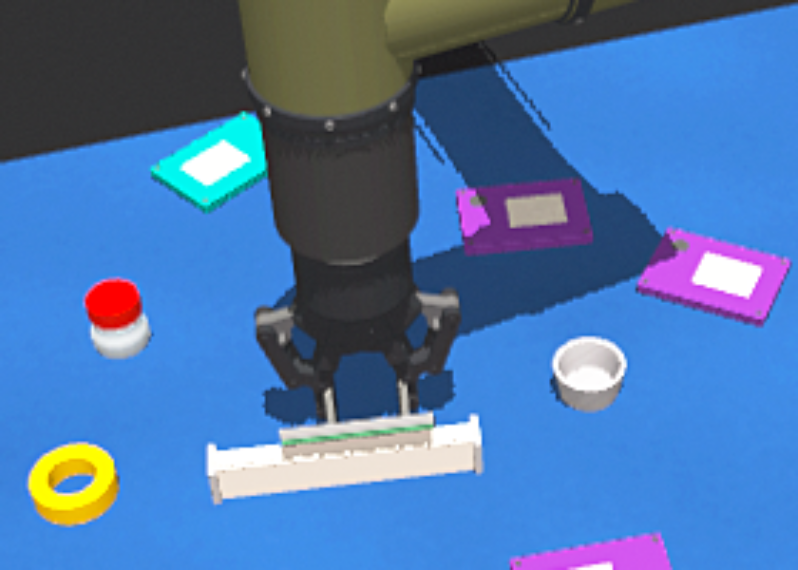

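The drive stands tipped over the stop's edge, with the green underside visible at (355,435) in the crop. About 6 mm more is needed, so I'll lower the tips slightly and finish.

Request:
apply_moves:
  targets:
    - [[0,2,-0.4,-2.5,0,0,0],[0,4,-0.8,0,0,0,0],[0,3,-0.6,0,0,0,0]]

```text
t: 6.27
tool_pos: [620.2, -118.3, 2.2]
eef_rot: [[0.186, 0.983, -0.012], [0.983, -0.186, -0.005], [-0.007, -0.011, -1.0]]
ft_force: [-17.7, 5.8, 13.4]
opening: 42.6
```

The force rise (18 N) means the rear edge is at the foot. I'll back off gently and look.

Request:
apply_moves:
  targets:
    - [[0,-2,0.4,1,0,0,0],[0,0,0,0,0,0,0],[0,0,0,0,0,0,0]]

```text
t: 6.52
tool_pos: [618.7, -117.7, 3.4]
eef_rot: [[0.185, 0.983, -0.012], [0.983, -0.185, -0.005], [-0.007, -0.011, -1.0]]
ft_force: [-1.0, -0.2, 0.7]
opening: 43.2
```

Run:
```python
from h import *
for n,b in (("scene",(160,250,320,350)),):
    r=vision.read_camera(n); im=r["pixels"]
    if b: im=cv2.resize(im[b[1]:b[3],b[0]:b[2]],None,fx=5,fy=5)
    cv2.imwrite(f"pics/{n}6.png",im)
s=ctrl.read_state();print(s['tool_pos'],s['ft_force'],s['opening'])
```

```text
[ 618.70620053 -117.76192364    3.48467903] [-0.23195585 -0.77984674  0.45576517] 43.13009589895361
```

View pics/scene6.png

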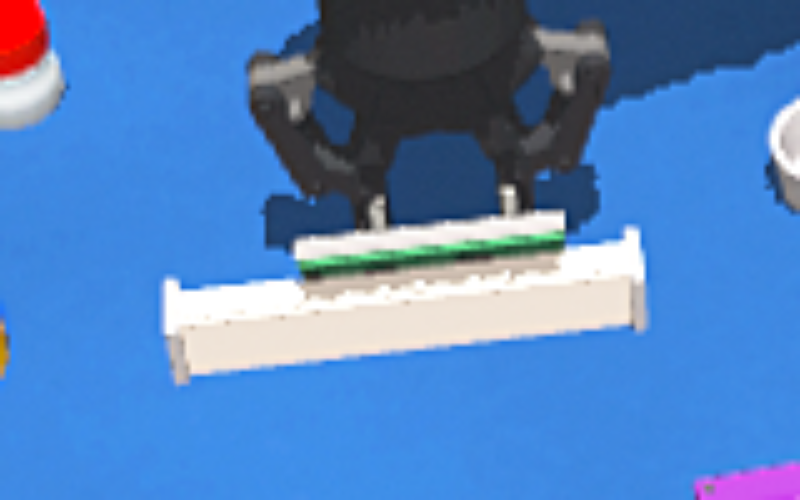

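It leans on the stop with the green face toward the camera. I'll retreat, rise, and look from the top.

Request:
apply_moves:
  targets:
    - [[0,-10,2,1,0,0,0],[0,-20,4,2,0,0,0],[0,-25,4,15,0,0,0],[0,0,0,35,0,0,0],[0,0,0,40,0,0,0]]

```text
t: 6.98
tool_pos: [554.1, -107.7, 85.3]
eef_rot: [[0.187, 0.982, -0.032], [0.982, -0.187, -0.005], [-0.01, -0.031, -0.999]]
ft_force: [1.7, -0.6, 0.7]
opening: 42.9
```

Request:
apply_moves:
  targets:
    - [[0,-30,5,20,0,0,0],[0,-35,5,0,0,0,0],[0,-35,5,0,0,0,0],[0,0,0,0,0,0,0]]

```text
t: 7.32
tool_pos: [454.9, -93.4, 115.5]
eef_rot: [[0.188, 0.982, -0.016], [0.982, -0.188, -0.006], [-0.009, -0.014, -1.0]]
ft_force: [1.8, -0.2, 0.1]
opening: 42.9
```

Run:
```python
from h import *
for n,b in (("scene",(160,250,320,350)),("top",(340,150,500,250))):
    r=vision.read_camera(n); im=r["pixels"]
    if b: im=cv2.resize(im[b[1]:b[3],b[0]:b[2]],None,fx=5,fy=5)
    cv2.imwrite(f"pics/{n}7.png",im)
s=ctrl.read_state();print(s['tool_pos'],s['ft_force'],s['opening'])
```

```text
[457.92769873 -93.46094094 115.13341213] [ 0.17469488 -0.35746353  0.25604003] 42.90118870846634
```

View pics/scene7.png

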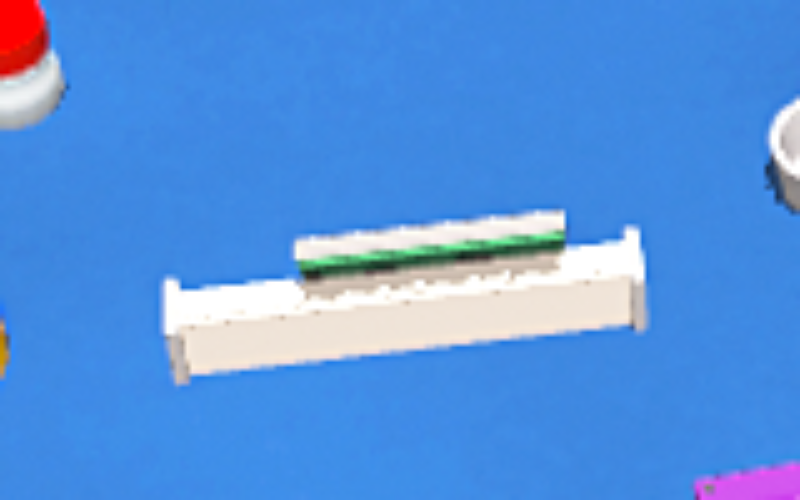

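View pics/top7.png

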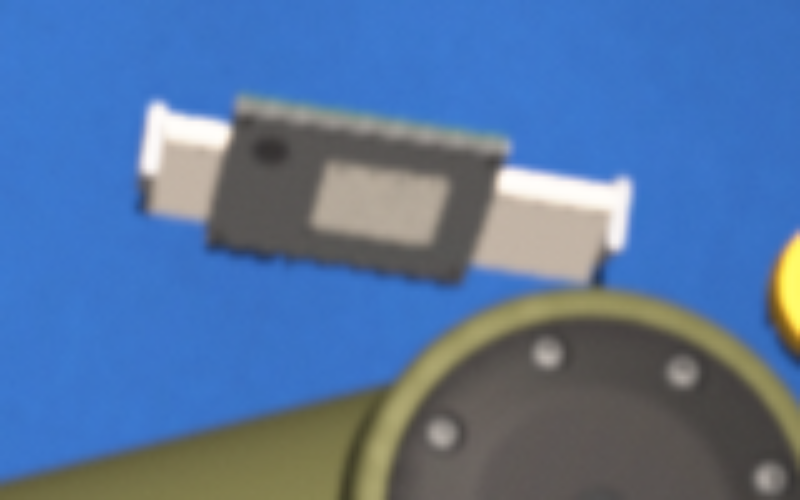

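Run:
```python
from h import *
rt=vision.read_camera("top"); rs=vision.read_camera("scene")
def tri(a,b):
    L=[]
    for r,p in((rt,a),(rs,b)):
        p0=ray(r,p,0);o=np.array(r["world_from_camera"])[:3,3];d=(p0-o)/np.linalg.norm(p0-o);L.append((o,d))
    A=sum(np.eye(3)-np.outer(d,d) for o,d in L);B=sum((np.eye(3)-np.outer(d,d))@o for o,d in L)
    return np.linalg.solve(A,B)
a=np.radians(-10.67);R=np.array([[np.cos(a),np.sin(a)],[-np.sin(a),np.cos(a)]])
T=lambda u,v:(340+u/5,150+v/5); S=lambda u,v:(160+u/5,250+v/5)
for nm,t,s in(("green+y",T(237,97),S(565,237)),("green-y",T(510,140),S(300,262)),("metal+y",T(237,117),S(565,212)),("metal-y",T(505,157),S(297,241))):
    p=tri(t,s);print(nm,p.round(1),"stop",(R@(p[:2]-[635.6,-139.6])).round(1))
for t in (T(210,245),T(462,283)): 
    p=ray(rt,t,5);print("rear",p.round(1),(R@(p[:2]-[635.6,-139.6])).round(1))
```

```text
green+y [678.9 -82.8  58.8] stop [32.1 63.8]
green-y [ 660.8 -179.7   61.4] stop [ 32.2 -34.7]
metal+y [670.5 -81.2  63.2] stop [23.5 63.9]
metal-y [ 653.5 -177.9   64.5] stop [ 24.7 -34.3]
rear [636.4 -76.9   5. ] [-10.9  61.8]
rear [ 620.1 -171.9    5. ] [ -9.2 -34.6]
```

The drive is leaning stably: its top edge is at stop x≈32, z≈60 and y from -35 to 64, square to the stop, with a tilt of ~60°. It touches the stop and edge_a is well past the foot. Now I go over it at height and come down behind.

Request:
apply_moves:
  targets:
    - [[0,35,-6.5,3,0,0,0],[0,38,-7,0,0,0,0],[0,38,-7,0,0,0,0],[0,38,-7,0,0,0,0],[0,38,-7,0,0,0,0]]

```text
t: 7.93
tool_pos: [651.2, -130.1, 113.4]
eef_rot: [[0.186, 0.982, -0.021], [0.982, -0.187, -0.007], [-0.01, -0.019, -1.0]]
ft_force: [1.0, 0.5, 1.4]
opening: 42.6
```

Request:
apply_moves:
  targets:
    - [[0,30,-5,0,0,0,0],[0,20,-4,0,0,0,0],[0,5,-1,0,0,0,0],[0,0,0,0,0,0,0]]

```text
t: 8.27
tool_pos: [715.7, -144.4, 98.3]
eef_rot: [[0.19, 0.981, -0.035], [0.982, -0.19, -0.008], [-0.015, -0.033, -0.999]]
ft_force: [-0.7, -0.1, -0.1]
opening: 42.8
```

Request:
apply_moves:
  targets:
    - [[0,-6,4,-15,0,-0.02,0],[0,-4,2,-15,0,0,0],[0,0,0,-12,0,0,0],[0,0,0,0,0,0,0]]

```text
t: 8.6
tool_pos: [705.9, -139.5, 46.9]
eef_rot: [[0.192, 0.981, -0.023], [0.981, -0.192, -0.009], [-0.013, -0.02, -1.0]]
ft_force: [-0.7, -0.2, -1.0]
opening: 42.8
```

Run:
```python
from h import *
for n,b in (("scene",(140,200,340,350)),):
    r=vision.read_camera(n); im=r["pixels"]
    if b: im=cv2.resize(im[b[1]:b[3],b[0]:b[2]],None,fx=4,fy=4)
    cv2.imwrite(f"pics/{n}8.png",im)
s=ctrl.read_state();print(s['tool_pos'],s['ft_force'],s['opening'])
```

```text
[ 706.31683055 -139.71854492   48.24273506] [ 0.83648347 -0.26860426  0.2033694 ] 42.381233273138534
```

View pics/scene8.png

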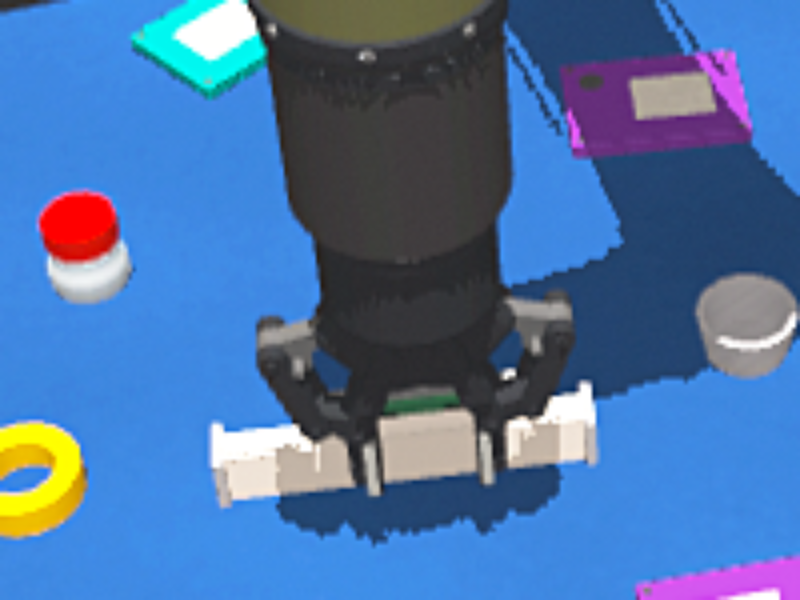

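The fingers are behind the drive, still leaning (green at crop 420,400), with the tips above the stop. Push back.

Request:
apply_moves:
  targets:
    - [[0,-15,2.8,0,0,0,0],[0,-12,2.3,0,0,0,0],[0,-12,2.3,0,0,0,0],[0,-12,2.3,0,0,0,0]]

```text
t: 8.98
tool_pos: [656.5, -131.1, 49.8]
eef_rot: [[0.192, 0.981, -0.02], [0.981, -0.192, -0.012], [-0.015, -0.017, -1.0]]
ft_force: [-0.2, 0.1, 0.1]
opening: 42.8
```

Run:
```python
from h import *
for n,b in (("scene",(140,200,340,350)),):
    r=vision.read_camera(n); im=r["pixels"]
    if b: im=cv2.resize(im[b[1]:b[3],b[0]:b[2]],None,fx=4,fy=4)
    cv2.imwrite(f"pics/{n}9.png",im)
s=ctrl.read_state();print(s['tool_pos'],s['ft_force'],s['opening'])
```

```text
[ 655.33993883 -130.80303904   50.42021638] [ 1.90212847 -0.38072464  0.41353169] 42.647429092939326
```

View pics/scene9.png

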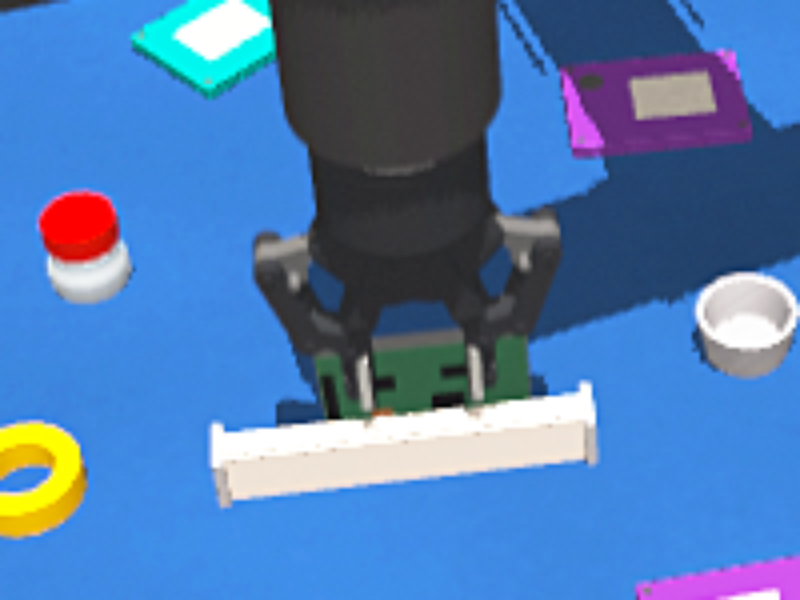

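The green face is now visible, near vertical. A little further.

Request:
apply_moves:
  targets:
    - [[0,-10,2,0,0,0,0],[0,-8,1.5,0,0,0,0],[0,0,0,0,0,0,0],[0,0,0,0,0,0,0]]

```text
t: 9.37
tool_pos: [638.8, -127.6, 55.0]
eef_rot: [[0.191, 0.981, -0.014], [0.981, -0.191, -0.012], [-0.015, -0.011, -1.0]]
ft_force: [0.6, 0.9, 0.1]
opening: 42.7
```

Run:
```python
from h import *
for n,b in (("scene",(140,200,340,350)),):
    r=vision.read_camera(n); im=r["pixels"]
    if b: im=cv2.resize(im[b[1]:b[3],b[0]:b[2]],None,fx=4,fy=4)
    cv2.imwrite(f"pics/{n}10.png",im)
s=ctrl.read_state();print(s['tool_pos'],s['ft_force'],s['opening'])
```

```text
[ 638.95750284 -127.61738098   55.03190655] [0.11871215 0.24397243 0.47432888] 43.139125024560805
```

View pics/scene10.png

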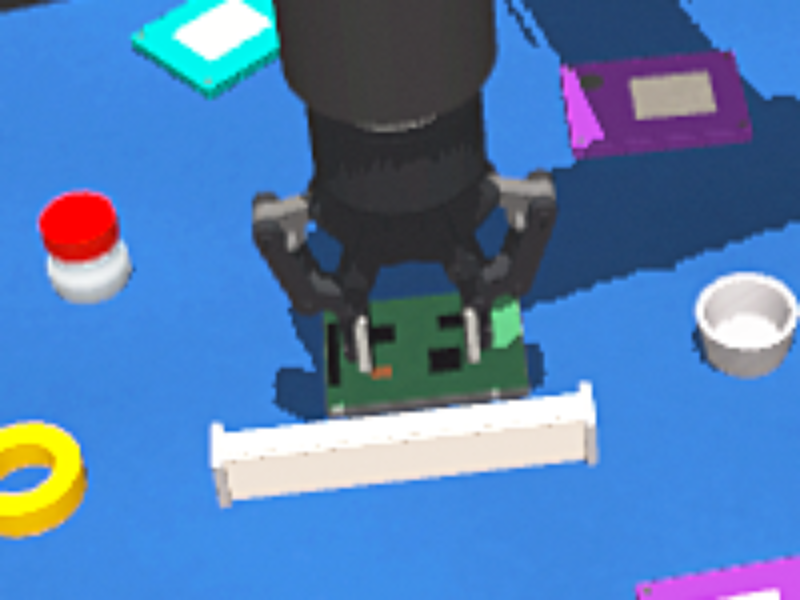

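It has dropped over, green side up. I'll lift the hand clear and check that it lies flat.

Request:
apply_moves:
  targets:
    - [[0,0,0,30,0,0,0],[0,0,0,40,0,0,0],[0,-30,0,20,0,0,0],[0,-40,0,0,0,0,0],[0,-40,0,0,0,0,0]]

```text
t: 9.83
tool_pos: [530.5, -128.1, 143.1]
eef_rot: [[0.192, 0.981, -0.022], [0.981, -0.192, -0.015], [-0.018, -0.019, -1.0]]
ft_force: [-1.3, 0.1, 0.2]
opening: 42.8
```

Request:
apply_moves:
  targets:
    - [[0,-40,0,0,0,0,0],[0,-40,0,0,0,0,0],[0,-40,0,0,0,0,0],[0,0,0,0,0,0,0],[0,0,0,0,0,0,0]]

```text
t: 10.25
tool_pos: [403.1, -129.3, 147.5]
eef_rot: [[0.193, 0.981, -0.01], [0.981, -0.193, -0.013], [-0.015, -0.007, -1.0]]
ft_force: [-0.2, 0.3, -0.2]
opening: 42.6
```

Run:
```python
from h import *
a=np.radians(-10.67);R=np.array([[np.cos(a),np.sin(a)],[-np.sin(a),np.cos(a)]])
for n,b in (("scene",(120,200,360,350)),("top",(300,140,540,320))):
    r=vision.read_camera(n); im=r["pixels"]
    hsv=cv2.cvtColor(im,cv2.COLOR_BGR2HSV); m=cv2.inRange(hsv,(45,60,30),(85,255,255)); m=cv2.morphologyEx(m,cv2.MORPH_CLOSE,np.ones((7,7)))
    c=max(cv2.findContours(m,cv2.RETR_EXTERNAL,cv2.CHAIN_APPROX_NONE)[0],key=cv2.contourArea)
    bp=cv2.boxPoints(cv2.minAreaRect(c)); W=[ray(r,p,10)[:2] for p in bp]
    print(n,np.round(W,1).tolist(),"stop",(R@(np.mean(W,0)-[635.6,-139.6])).round(1))
    im=cv2.resize(im[b[1]:b[3],b[0]:b[2]],None,fx=3.3,fy=3.3); cv2.imwrite(f"pics/{n}11.png",im)
s=ctrl.read_state();print(s['t'],s['tool_pos'],s['ft_force'])
```

```text
scene [[544.6, -161.8], [562.7, -62.4], [630.8, -75.8], [612.8, -171.0]] stop [-51.1  12.6]
top [[565.3, -60.2], [632.3, -73.2], [614.1, -170.2], [547.5, -156.3]] stop [-49.6  15.7]
10.35 [ 404.20102828 -129.33032929  147.40078023] [ 0.85853483 -0.32121473  0.87120577]
```

View pics/scene11.png

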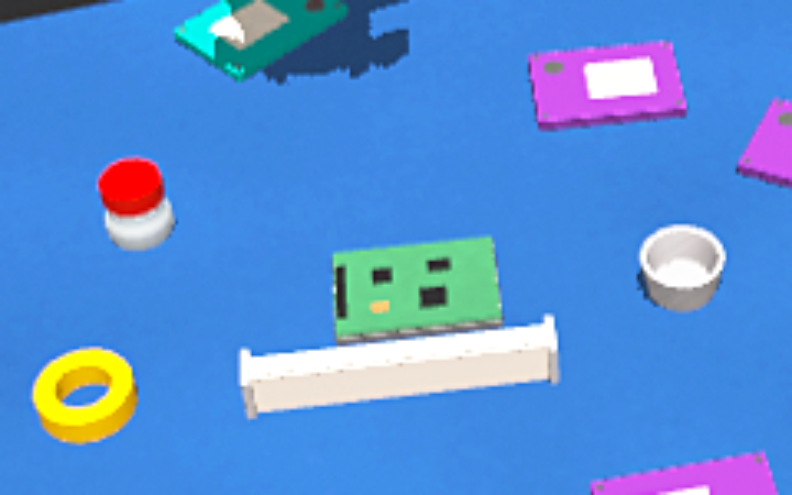

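View pics/top11.png

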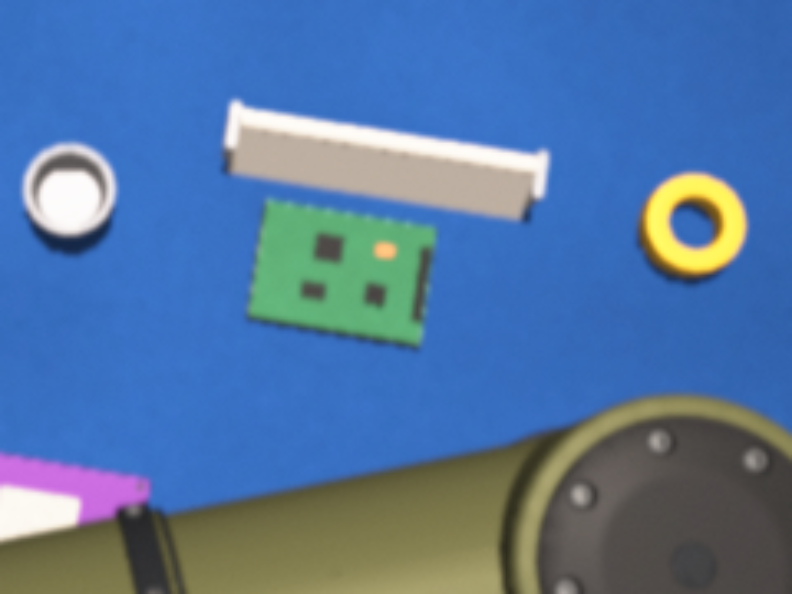

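The drive lies flat, green side up, with its centre at about (-50, +14) in the stop frame. The two views agree at height 10 mm. The jar, tape and tin sit at the same pixels as before, and the hand is clear.

```bash
python3 -c "
from plant import ctrl
print(ctrl.sign_off())"
```

```text
the job is handed in; nothing more can be done
None
```

The drive is turned over and lies flat on the mat, green side up, in front of the stop. The job was handed in at about 10.4 s; sign-off reports no verdict.

**What I did:** I pushed the grey drive squarely against the stop with half-open fingers until it leaned there at about 60°. Its top edge was about 60 mm high and 32 mm past the foot line. I let go and it stayed. Then I came down behind it, pushed the raised edge back, and it dropped over towards the robot.

**Last checks:**
- **Position:** the drive's centre is about 50 mm before the foot line and 14 mm off the stop's middle. The top and scene views agreed within about 3 mm, taking its upper face at 10 mm, so it lies flat.
- **Bystanders:** by eye, the jar, tape roll and tin were at the same pixels as at the start.
- **Robot:** the hand is clear, at 147 mm height, and touches nothing.

**Contact forces:** the fingertips touched the mat twice, at about 27 N (probing the mat height) and 18 N (drifting down while pushing). When the drive reached the foot of the stop, the push rose briefly to about 18 N sideways and 13 N upward. All of these were below the force limits.

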